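# Free the swollen latch knob and slide the bead chest open

### The job

The sliding lid of the wooden bead chest is held shut by the red T-handled latch knob, which the damp has swollen tight. Push on the knob's bar to break it loose, swing it anticlockwise (seen from above) right round to its stop, then push the lid fully open; do not force the lid against the latch. The little carved owl must stay standing on the lid all the while, and the black owl and tapir beside the chest must be left where they are.

Things in the scene. Friction and masses are not known exactly. Their poses are not given: they have to be found in the camera images.
- chest: Wooden bead chest, 185 x 340 mm and 60 mm high, fixed to the table. Its origin is at table height, its x axis points across the chest away from the robot side, y along it, z up. It spans x -100 to +85 mm and y -170 to +170 mm. The lid covers the half at y < 0 and slides towards +y; the half at y > 0 is a bare ledge 44 mm high that the open lid covers.
- knob (a joint): Turn angle of the red latch knob in rad: 0 locked (bar across the chest, along chest x), growing anticlockwise from above, stop at 1.66 (bar along the chest, out of the lid's way). Clear of the lid beyond about 1.4. It always starts at 0, stuck: it gives way in jerks at about 0.8 N m (some 15 N at 55 mm from the axis), and the resistance dies away over the first 0.45 rad; after that it turns easily (below 0.1 N m) and stays where it is left.
- knob_axis (a point): Point on the knob's upright axis, at half the height of its red bar (104 mm above the table; chest frame x -82, y +15 mm). The bar is 130 mm long (65 mm to each side of the axis), 16 mm wide, 20 mm high (94 to 114 mm above the table). The point's x axis turns with the bar and lies along it; at joint 0 it equals the chest's x axis. Under the +x half, at lid height, is a brass tongue reaching 61 mm from the axis, that stops the lid.
- knob_wing (a point): Point inside the half of the red bar that at the start sticks out over the chest's front side (towards the robot), 55 mm from the axis, half-way up the bar (10 mm to its top and bottom, 8 mm to its flat sides, 10 mm to its end). It turns with the knob; at the start it must be pushed towards the chest's -y. Nothing stands under it but the ledge's edge, 44 mm high.
- lid (a joint): How far the lid has slid towards chest +y, in m: 0 shut, 0.130 fully open at its stop. It rubs with about 2 N and stays where it is left. While the knob is locked its tongue stops the lid after 3 mm.
- lid_handle (a point): Middle of the dark wooden handle bar on the lid: 60 mm long across the chest (x), 16 mm thick (y), standing 47 mm above the lid's top, which is 58 mm above the table (handle top at 105 mm; this point at 81 mm). When shut it lies at chest x 0, y -135 mm. Its axes are parallel to the chest's. The lid is 120 x 170 mm; behind the handle it reaches 31 mm further to -y.
- bird_center (a point): Small brown carved owl, 75 mm tall, 42 mm across the foot, 60 to 130 g, standing loose on the lid between the handle and the knob, 50 to 100 mm from the handle's middle plane. Point on its axis, half-way up; z up along the owl.
- owl_center (a point): Bystander: black carved owl, 110 mm tall, 62 mm across, loose on the table past the chest's +y end. Point half-way up its axis.
- tapir_center (a point): Bystander: black and cream carved tapir, 120 mm long, 60 mm tall, loose on the table past the chest's -y end. Point 40 mm above its feet, in the middle of its body.
Things that resemble listed ones, but are neither listed nor needed, are in the scene too. Leave any orange, turquoise or yellow look-alike of the part that bears bird_center alone.

How it is judged:
By the outcome, as a careful person would: the job done as asked, in the order asked, and still so for the second after the job is handed in, with the robot touching nothing.
It also fails if it takes over 58 s, if anything falls off the work surface, if the arm or the gripper's body presses on something with over 40 N, if the wrist force passes 120 N, or if a joint passes its speed limit or range.

### The arm

A 6-joint arm with a two-finger parallel gripper is mounted at the origin on the work surface. World frame = base frame: x ahead of the robot, y to its left, z up, the work surface at z = 0. Lengths are in m, angles in degrees, forces in N, time in s.
With the tool pointing down it reaches from about 0.3 to 0.75 m from the base axis. Payload 8.5 kg.
Tool frame: the origin (TCP) lies between the finger pads; the fingertips stand 17 mm ahead of it and the grasp point (between the pads) lies 2 mm behind it (env.tip_reach is the distance from the TCP to the fingertips, in m); z points along the fingers, y is the line along which they close (so a half turn about z gives the same grasp; the last joint's range is limited). The gripper opens to 85 mm and grips with 20 to 120 N. Pads are 22 mm wide; open, the fingers measure 114 mm over their backs; the gripper's body (76 mm by 85 mm) begins 54 mm behind the grasp point. The pads swing forward as they close: fully open they stand 13 mm farther back than shut.
Start: joints at [-12.336, 21.807, 74.336, -0, 83.858, -12.336], TCP at [0.55, 0, 0.248] pointing down, gripper open.
Joint ranges: [-178.18, 178.18], [-50.72, 133.34], [12.68, 142.11], [-81.47, 261.47], [9.98, 163.14], [-165.26, 165.26]. Speed limits (degrees/s): [136.94, 136.94, 180, 180, 180, 180].

### API

Orientations are given as a 3x3 rotation matrix whose columns are the frame's x, y, z axes.
In Python, from rig import env, viewer gives the robot as it stands.
- The arm moves only by the tool move_arm, never from a script. Its argument "motion" is a list of rows, each a list of 2 entries, a list of its own where there are three numbers: the shift along the tool's x, y, z normalised to -1 to 1, where 1 is 50 mm, then the turn, a rotation vector about the tool's x, y, z normalised to -1 to 1, where 1 is 8 degrees. A call has 1 to 20 rows; each row shifts and turns the commanded pose from where the row before left it, along the tool's axes as they then stand; what a row does not reach is not made up. A row lasts 1/10 s, in which the tool goes at most 50 mm and 8.59 degrees, less where a joint would pass 70% of its speed; a pose out of reach is approached as far as the arm can. A call with a number of a shift or a turn outside -1 to 1 is refused whole. A call with a gripper value outside its range is refused whole. "claw" is the closure, from 0 (fully open) to 1 (shut), set as the call begins (left out, the last holds). The fingers move at their own pace and stop on an object; "force" is the grip in N (left out, the last holds). Time passes only in rows, so rows that do not move let the fingers close. It gives the time, the measured TCP pose, the force, the opening and the grip force at its end, in the units of the state.
- env.observe(): the state, without advancing time (a new reading comes with each control period).
- viewer.get_image(name): name is "scene" or "side" or "wrist"; returns a dict with "frame" (420x560x3 uint8, red, green, blue), "depth" (420x560 float32, m along the optical axis (not along the pixel's ray), 0 where there is no reading), "fx", "fy", "cx", "cy" (pixels), "k1" (the pictures are not rectified: a ray, as slopes to the right and down, at radius r is drawn at 1 + k1 r^2 times it, then the intrinsics apply), "eye" and "attitude" of the camera in the world; the wrist camera has in their place "T_tool_cam" (4x4, takes a point from camera to tool coordinates, whose origin is the TCP and whose axes are the flange's). Camera axes: x right, y up, looking along -z (the intrinsics and any distortion apply to the point x, -y, -z); pixel columns grow to the right and rows downward; lengths in m; the calibration is good to about 2 mm. A picture is of the moment at which its call begins: read the wrist's pose just before it.
- env.close_job(): hands the job in; it is judged then, once.
The state is a dict: "time_s": time; "q": joint angles; "qvel": joint speeds; "joint_efforts": joint torques, N m; "position": TCP position; "tool_rot": TCP orientation; "ft_force": force on the tool from outside, world axes, zero at the start; "wrist_torque": the same for the moment, N m; "grip_width": finger opening in m; "gripper_force": force on a finger pad.
Only numpy, scipy, OpenCV 4.12 (cv2) and the standard library are available. Lean on these libraries where they do the work, as an engineer would, in place of code of your own. Each camera call takes 0.05 s, during which the arm holds its last target. There are 200 camera calls.

## Working session

There is one attempt and no reset: what is moved stays moved. The work goes in short steps, Python scripts to look and compute and a tool call to move; the robot and the scene stay as the last step left them, time stands still between calls to the robot, and variables do not carry over. Pictures are saved under pics/ and viewed, at most 10 in all, crops included, and the job is handed in when it is done.

Besides the shell and the picture viewer there is one more tool, called after ">>>" as name([rows], argument=value, ...), one row to a line, values as JSON. move_arm: Moves the arm, as the interface text tells. Scaled input: -1 to 1 covers 50 mm each way for a shift and 8 degrees each way for a turn. Its arguments: {"type":"object","properties":{"motion":{"type":"array","items":{"type":"array"}},"claw":{"type":"number"},"force":{"type":"number"}},"required":["motion"]}

```bash
mkdir -p pics
cat > h.py <<'E'
import numpy as np, cv2, pickle
from rig import env, viewer
def grab(name,tag):
    s=env.observe(); im=viewer.get_image(name); im['s']=s
    cv2.imwrite(f'pics/{tag}.png',im['frame'][:,:,::-1]); pickle.dump(im,open(f'pics/{tag}.pkl','wb')); return im
def load(tag): return pickle.load(open(f'pics/{tag}.pkl','rb'))
def pose(im):
    if 'eye' in im: return np.array(im['attitude']),np.array(im['eye'])
    T=np.array(im['T_tool_cam']); R=np.array(im['s']['tool_rot']); p=np.array(im['s']['position'])
    return R@T[:3,:3], R@T[:3,3]+p
def ray(im,u,v):
    d=np.array([(u-im['cx'])/im['fx'],(v-im['cy'])/im['fy']]); s=d.copy()
    for _ in range(20): s=d/(1+im['k1']*(s@s))
    return np.array([s[0],-s[1],-1.])
def pt(im,u,v,z=None):
    R,t=pose(im); r=R@ray(im,u,v)
    if z is None: k=np.median(im['depth'][v-1:v+2,u-1:u+2])
    else: k=(z-t[2])/r[2]
    return t+k*r
E
python3 - <<'E'
from h import *
for n in('scene','side'):
    im=grab(n,n+'0'); print(n,im['eye'],np.round(im['attitude'],3).tolist(),im['fx'],im['k1'])
a=[cv2.imread(f'pics/{n}0.png') for n in('scene','side')]
s=env.observe(); print(s['time_s'],s['position'],np.round(s['tool_rot'],3).tolist())
E
```

```text
scene [1.17127598 0.23045984 1.06145903] [[-0.356, -0.812, 0.462], [0.934, -0.312, 0.173], [0.004, 0.493, 0.87]] 451.3727163505746 -0.07151430431730284
side [ 0.48267701 -0.77009038  0.57390336] [[0.986, 0.082, -0.146], [-0.167, 0.488, -0.857], [0.0, 0.869, 0.495]] 393.64620971685633 -0.08156953468934965
0.1 [5.49777732e-01 5.10526662e-05 2.47762944e-01] [[-0.0, 1.0, -0.001], [1.0, 0.0, 0.0], [0.0, -0.001, -1.0]]
```

View pics/scene0.png

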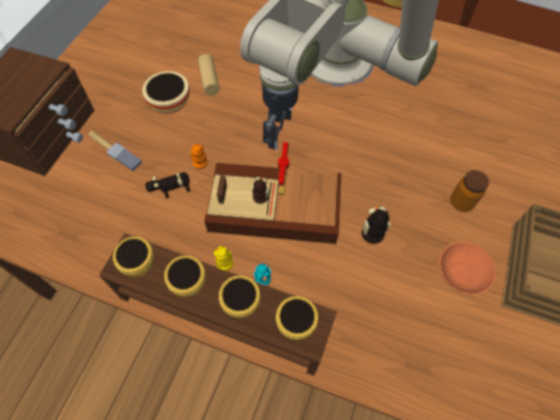

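View pics/side0.png

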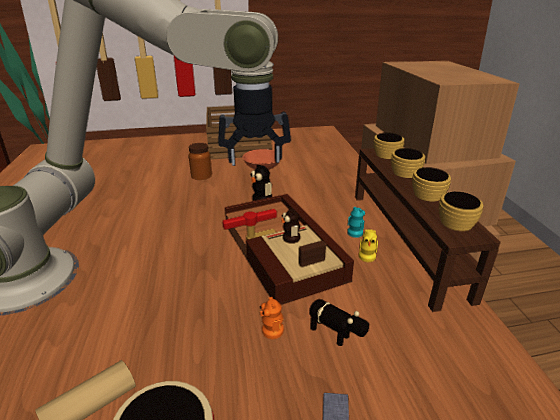

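The scene view shows the chest at (275,200), the red knob at (283,165), the handle at (222,190) and the brown owl on the lid at (260,188). It also shows the tapir (168,183) and the black owl (376,223). The things that could be taken for the brown owl are the orange one (199,155), the yellow one (223,258) and the turquoise one (262,274), plus the larger black owl. I choose the brown one standing on the lid and check it in a close crop.

Run:
```python
from h import *
a=cv2.imread('pics/scene0.png')[130:250,190:350]; b=cv2.imread('pics/side0.png')[185:305,210:370]
a=cv2.resize(a,None,fx=4.9,fy=4.9,interpolation=2)[:, :784]; b=cv2.resize(b,None,fx=4.9,fy=4.9,interpolation=2)
cv2.imwrite('pics/ca.png',a); cv2.imwrite('pics/cb.png',b)
```

```text
(no output)
```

View pics/ca.png

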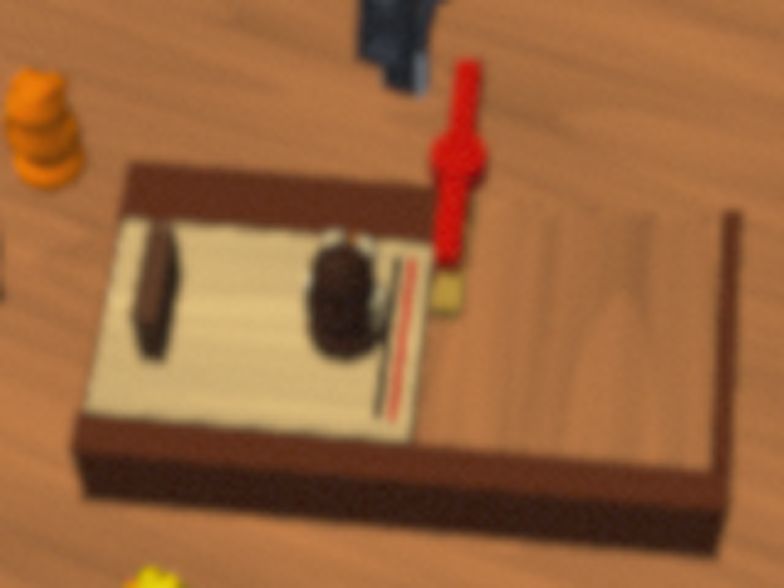

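View pics/cb.png

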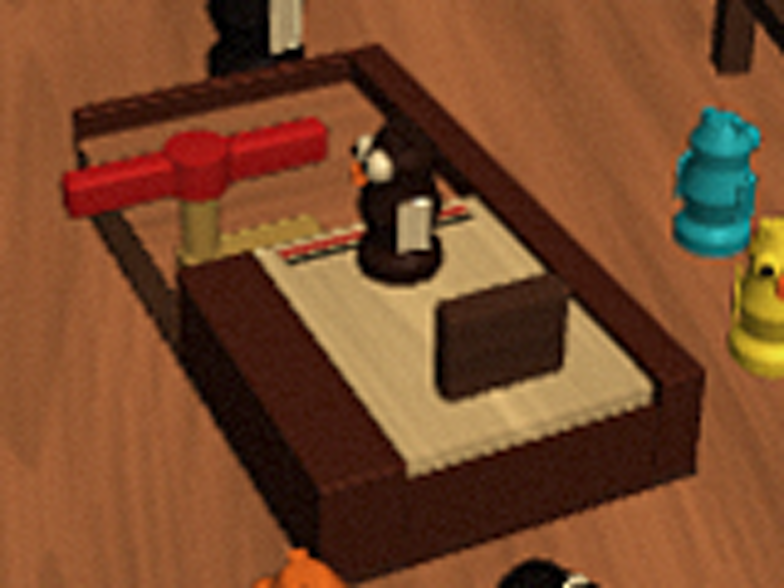

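The close crops confirm it: a dark brown owl on the lid, face towards the knob's side, between the handle (crop 155,290) and the red line. The bar lies across the chest. Next I fit the chest pose from its corners.

```bash
cat > fit.py <<'E'
from h import *
from scipy.optimize import least_squares
S=load('scene0');D=load('side0')
cs=lambda u,v:(190+u/4.9,130+v/4.9); cd=lambda u,v:(210+u/4.9,185+v/4.9)
obs=[(S,cs(130,163),(-100,-170,60)),(S,cs(76,447),(85,-170,60)),(S,cs(725,502),(85,170,60)),(S,cs(459,155),(-82,15,116)),
(D,cd(320,490),(-100,-170,60)),(D,cd(703,376),(85,-170,60)),(D,cd(378,45),(85,170,60)),(D,cd(197,150),(-82,15,116))]
def T(p,c): x,y,a=p; return np.array([x+np.cos(a)*c[0]/1e3-np.sin(a)*c[1]/1e3,y+np.sin(a)*c[0]/1e3+np.cos(a)*c[1]/1e3,c[2]/1e3])
f=lambda p:np.concatenate([(pt(i,*uv,z=c[2]/1e3)-T(p,c))[:2] for i,uv,c in obs])
E
python3 - <<'E'
from fit import *
r=least_squares(f,[.6,0,0]); p=r.x; print(p[:2],np.degrees(p[2])); print(np.round(r.fun.reshape(-1,2)*1e3,1).tolist())
np.save('p.npy',p)
for n,c in dict(axis=(-82,15,104),wing=(-137,15,104),handle=(0,-135,81)).items(): print(n,T(p,c))
R=np.array([[np.cos(p[2]),np.sin(p[2])],[-np.sin(p[2]),np.cos(p[2])]])
for i,uv,z in [(S,cs(344,265),.115),(D,cd(398,265),.062)]:
  w=pt(i,*uv,z=z); print('bird chest mm',R@(w[:2]-p[:2])*1e3)
for i,uv,z in [(D,(338,320),.04),(D,(272,320),.03),(D,(262,185),.055)]:
  w=pt(i,*uv,z=z); print(w,'chest mm',R@(w[:2]-p[:2])*1e3)
E
```

```text
[0.61455616 0.00730551] 15.341822050310583
[[4.0, 7.2], [-2.8, 7.0], [-2.0, -0.5], [3.1, 5.3], [0.2, -0.9], [-3.9, -4.7], [-0.1, -7.5], [1.5, -6.0]]
axis [5.31509614e-01 7.56575824e-05 1.04000000e-01]
wing [ 0.47846956 -0.01447608  0.104     ]
handle [ 0.65027406 -0.12288371  0.081     ]
bird chest mm [ -4.47963638 -32.64963846]
bird chest mm [ -4.07715283 -43.6080864 ]
[ 0.66520303 -0.27606287  0.04      ] chest mm [ -26.1307273  -286.67041891]
[ 0.54746079 -0.24587809  0.03      ] chest mm [-131.69096495 -226.40939519]
[0.59004366 0.26491288 0.055     ] chest mm [ 44.51800748 254.91286702]
```

>>> move_arm([
  [[0.1, -0.39, 0.24], [0, 0, 0]],
  [[0.1, -0.39, 0.24], [0, 0, 0]],
  [[0.1, -0.39, 0.24], [0, 0, 0]],
  [[0.1, -0.39, 0.24], [0, 0, 0]],
  [[0, 0, 0], [0, 0, -0.96]],
  [[0, 0, 0], [0, 0, -0.96]],
  [[0, 0, 0], [0, 0, 0]],
  [[0, 0, 0], [0, 0, 0]],
], claw=1, force=40)

```text
time_s: 0.9
position: [0.472, 0.02, 0.2002]
tool_rot: [[-0.261, 0.965, -0.0], [0.965, 0.261, 0.0], [0.0, -0.0, -1.0]]
ft_force: [-0.6, -0.2, 0.4]
grip_width: -0.0002
gripper_force: 0.0
```

Run:
```python
from h import *
im=grab('wrist','w1'); s=im['s']; print(s['position'],np.round(s['tool_rot'],3).tolist(),s['ft_force'],s['grip_width'])
```

```text
[0.47196454 0.01999638 0.20019373] [[-0.261, 0.965, -0.0], [0.965, 0.261, 0.0], [0.0, -0.0, -1.0]] [-0.6116351  -0.20164295  0.3589037 ] -0.00015289150872903828
```

View pics/w1.png

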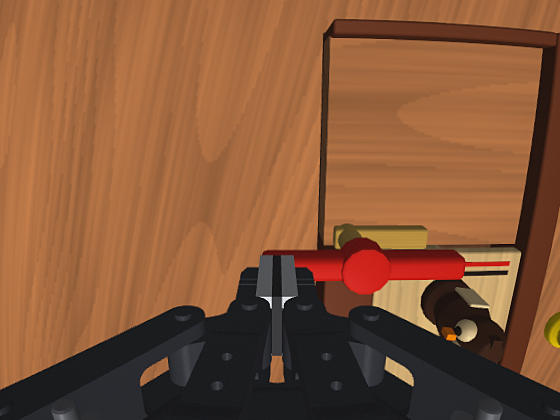

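The wrist view shows the hub at (366,266), the bar's right end at (464,265) and its left end at about (264,252), with the closed fingers in front of it. The chest's long edges run upright in the picture, so the yaw is about right.

Run:
```python
from h import *
im=load('w1'); p=np.load('p.npy'); a=p[2]; R=np.array([[np.cos(a),np.sin(a)],[-np.sin(a),np.cos(a)]])
for n,u,v,z in [('hub',366,266,.117),('barR far edge',463,252,.114),('barR near edge',463,279,.114),('bar left far',264,251,.114),('lid edge R',520,247,.058),('lid edge L',430,249,.058),('bird head',455,330,.12),('ledge FL',327,36,.044), ('rail R',545,50,.06)]:
    w=pt(im,u,v,z=z); print(n,np.round(w,4),'depthpt',np.round(pt(im,u,v),4),'chest',np.round(R@(w[:2]-p[:2])*1e3,1))
```

```text
hub [0.5305 0.0076 0.117 ] depthpt [0.5315 0.0066 0.1142] chest [-81.   22.5]
barR far edge [0.5876 0.0305 0.114 ] depthpt [0.6242 0.0158 0.0563] chest [-19.9  29.5]
barR near edge [0.5951 0.0135 0.114 ] depthpt [ 0.6336 -0.0058  0.0566] chest [-17.1  11.1]
bar left far [ 4.692e-01 -1.000e-04  1.140e-01] depthpt [ 0.4703 -0.0066  0.0977] chest [-142.2   31.3]
lid edge R [0.6685 0.0321 0.058 ] depthpt [0.6748 0.0306 0.0502] chest [58.6  9.6]
lid edge L [0.5961 0.0118 0.058 ] depthpt [0.6007 0.0095 0.0495] chest [-16.6   9.2]
bird head [ 0.6012 -0.0194  0.12  ] depthpt [ 0.6028 -0.0205  0.1178] chest [-20.  -22.2]
ledge FL [0.476  0.1383 0.044 ] depthpt [0.4773 0.1416 0.0266] chest [-99. 163.]
rail R [0.6255 0.174  0.06  ] depthpt [0.6352 0.179  0.0451] chest [ 54.7 157.8]
```

>>> move_arm([
  [[0.1, 0, 0.4], [0, 0, 0]],
  [[0, 0, 0.6], [0, 0, 0]],
  [[0, 0, 0.6], [0, 0, 0]],
  [[0, 0, 0.4], [0, 0, 0]],
  [[-0.1, 0, 0], [0, 0, 0]],
  [[-0.1, 0, 0], [0, 0, 0]],
  [[-0.05, 0, 0], [0, 0, 0]],
  [[-0.04, 0, 0], [0, 0, 0]],
  [[0, 0, 0], [0, 0, 0]],
])

```text
time_s: 1.85
position: [0.4749, 0.0105, 0.101]
tool_rot: [[-0.264, 0.964, 0.001], [0.964, 0.264, -0.0], [-0.001, 0.001, -1.0]]
ft_force: [0.5, -0.2, -0.5]
grip_width: -0.0
gripper_force: 0.0
```

```bash
cat > st.py <<'E'
from h import *
s=env.observe(); A=np.array([.531,.0065]); R=np.array(s['tool_rot'])
print('t',s['time_s'],'pos',np.round(s['position'],4),'yaw',np.degrees(np.arctan2(R[1,1],R[0,1])),'F tool',np.round(R.T@s['ft_force'],1))
print('TCP-axis in tool xy mm',np.round((R.T@np.append(np.array(s['position'])[:2]-A,0))*1e3,1)[:2], env.tip_reach)
E
python3 st.py
```

```text
t 1.85 pos [0.4749 0.0105 0.101 ] yaw 15.319676763043326 F tool [-0.3  0.4  0.5]
TCP-axis in tool xy mm [ 18.7 -53.1] 0.017
```

>>> move_arm([
  [[-0.03, 0, 0], [0, 0, 0]],
  [[-0.03, 0, 0], [0, 0, 0]],
  [[-0.037, -0.013, 0], [0, 0, -0.25]],
  [[-0.037, -0.013, 0], [0, 0, -0.25]],
  [[-0.037, -0.013, 0], [0, 0, -0.25]],
])

```text
time_s: 2.35
position: [0.4746, 0.0041, 0.1004]
tool_rot: [[-0.365, 0.931, -0.001], [0.931, 0.365, 0.004], [0.004, 0.001, -1.0]]
ft_force: [0.0, 14.6, 6.0]
grip_width: 0.0004
gripper_force: 6.6
```

```bash
python3 st.py
```

```text
t 2.35 pos [0.4746 0.0041 0.1004] yaw 21.40703870225886 F tool [13.6  5.4 -6. ]
TCP-axis in tool xy mm [ 18.4 -53.4] 0.017
```

>>> move_arm([
  [[-0.04, -0.01, 0], [0, 0, 0]],
  [[-0.04, -0.013, 0], [0, 0, -0.25]],
  [[-0.056, -0.02, 0], [0, 0, -0.375]],
  [[-0.056, -0.02, 0], [0, 0, -0.375]],
  [[-0.056, -0.02, 0], [0, 0, -0.375]],
  [[-0.056, -0.02, 0], [0, 0, -0.375]],
  [[-0.056, -0.02, 0], [0, 0, -0.375]],
  [[-0.056, -0.02, 0], [0, 0, -0.375]],
  [[-0.056, -0.02, 0], [0, 0, -0.375]],
])

```text
time_s: 3.25
position: [0.4798, -0.0219, 0.1003]
tool_rot: [[-0.701, 0.713, -0.0], [0.713, 0.701, 0.001], [0.001, 0.0, -1.0]]
ft_force: [-0.3, -0.9, -0.5]
grip_width: 0.0001
gripper_force: 0.0
```

```bash
python3 st.py
```

```text
t 3.25 pos [ 0.4798 -0.0219  0.1003] yaw 44.50777593449035 F tool [-0.5 -0.8  0.5]
TCP-axis in tool xy mm [ 15.6 -56.4] 0.017
```

>>> move_arm([
  [[-0.094, -0.02, 0], [0, 0, -0.625]],
  [[-0.094, -0.02, 0], [0, 0, -0.625]],
  [[-0.094, -0.02, 0], [0, 0, -0.625]],
  [[-0.094, -0.02, 0], [0, 0, -0.625]],
  [[-0.094, -0.025, 0], [0, 0, -0.625]],
  [[-0.094, -0.025, 0], [0, 0, -0.625]],
  [[-0.094, -0.025, 0], [0, 0, -0.625]],
  [[-0.094, -0.025, 0], [0, 0, -0.625]],
  [[-0.094, -0.025, 0], [0, 0, -0.625]],
  [[-0.094, -0.025, 0], [0, 0, -0.625]],
  [[-0.094, -0.025, 0], [0, 0, -0.625]],
  [[0, 0, 0], [0, 0, 0]],
])

```text
time_s: 4.45
position: [0.5229, -0.0516, 0.1003]
tool_rot: [[-0.987, -0.163, 0.0], [-0.163, 0.987, -0.0], [-0.0, -0.0, -1.0]]
ft_force: [-0.2, 0.4, -0.5]
grip_width: -0.0002
gripper_force: 0.0
```

```bash
python3 st.py
```

```text
t 4.45 pos [ 0.5229 -0.0516  0.1003] yaw 99.40013933017651 F tool [0.1 0.4 0.5]
TCP-axis in tool xy mm [ 17.5 -56. ] 0.017
```

>>> move_arm([
  [[-0.1, -0.025, 0], [0, 0, -0.625]],
  [[-0.1, -0.025, 0], [0, 0, -0.625]],
  [[-0.04, 0, 0], [0, 0, 0]],
  [[-0.04, 0, 0], [0, 0, 0]],
  [[0, 0, 0], [0, 0, 0]],
])

```text
time_s: 4.95
position: [0.5339, -0.0515, 0.1002]
tool_rot: [[-0.945, -0.328, -0.007], [-0.328, 0.945, -0.002], [0.007, 0.0, -1.0]]
ft_force: [-14.5, -9.1, 8.1]
grip_width: -0.0002
gripper_force: 8.6
```

```bash
python3 st.py
```

```text
t 4.95 pos [ 0.5339 -0.0515  0.1002] yaw 109.1534509308286 F tool [16.7 -3.8 -8. ]
TCP-axis in tool xy mm [ 16.3 -55.7] 0.017
```

>>> move_arm([
  [[0.2, 0, 0], [0, 0, 0]],
  [[0.2, 0, 0], [0, 0, 0]],
  [[0, 0, -0.45], [0, 0, 0]],
  [[0, 0, -0.45], [0, 0, 0]],
  [[0, 0, -0.45], [0, 0, 0]],
  [[0, 0, -0.45], [0, 0, 0]],
  [[0, 0, 0], [0, 0, 0.97]],
  [[0, 0, 0], [0, 0, 0.97]],
  [[0, 0, 0], [0, 0, 0.97]],
  [[0, 0, 0], [0, 0, 0.97]],
  [[0, 0, 0], [0, 0, 0.97]],
  [[0, 0, 0], [0, 0, 0.97]],
  [[0, 0, 0], [0, 0, 0.97]],
  [[0, 0, 0], [0, 0, 0.97]],
  [[0, 0, 0], [0, 0, 0.97]],
  [[0, 0, 0], [0, 0, 0.97]],
  [[0, 0, 0], [0, 0, 0.97]],
  [[0, 0, 0], [0, 0, 0.97]],
  [[0, 0, 0], [0, 0, 0]],
  [[0, 0, 0], [0, 0, 0]],
])

```text
time_s: 6.95
position: [0.5175, -0.0571, 0.1903]
tool_rot: [[-0.282, 0.959, 0.0], [0.959, 0.282, 0.0], [0.0, 0.0, -1.0]]
ft_force: [-0.2, -0.3, -0.3]
grip_width: 0.0001
gripper_force: 0.0
```

```bash
cat >> st.py <<'E'
print('to (.659,-.150) tool mm',np.round(R.T@(np.array([.6591,-.1502,.19])-s['position'])*1e3,1))
E
python3 st.py; python3 -c "
from h import *
grab('wrist','w2')"
```

```text
t 6.95 pos [ 0.5175 -0.0571  0.1903] yaw 16.388621838883292 F tool [-0.2 -0.2  0.3]
TCP-axis in tool xy mm [-57.2 -30.9] 0.017
to (.659,-.150) tool mm [-129.3  109.6    0.3]
```

View pics/w2.png

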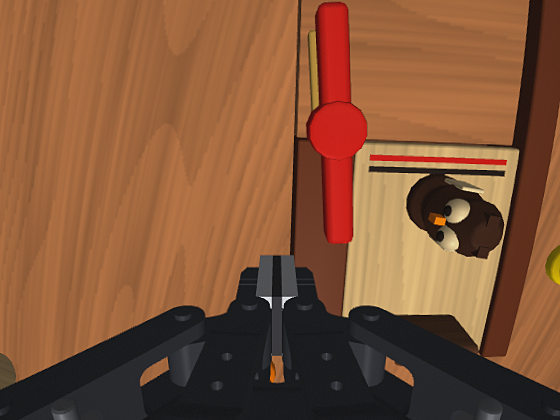

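The bar now lies along the chest, at its stop (hub 337,130; ends 331,5 and 340,240), and the owl stands at (455,215). Next I move to a point behind the handle.

>>> move_arm([
  [[-0.65, 0, 0], [0, 0, 0.1]],
  [[-0.65, 0, 0], [0, 0, 0]],
  [[-0.65, 0, 0], [0, 0, 0]],
  [[-0.65, 0, 0], [0, 0, 0]],
  [[0, 0.55, 0], [0, 0, 0]],
  [[0, 0.55, 0], [0, 0, 0]],
  [[0, 0.55, 0], [0, 0, 0]],
  [[0, 0.55, 0], [0, 0, 0]],
  [[0, 0, 0], [0, 0, 0]],
  [[0, 0, 0], [0, 0, 0]],
])

```text
time_s: 8.0
position: [0.6586, -0.1528, 0.1897]
tool_rot: [[-0.268, 0.963, -0.001], [0.963, 0.268, 0.0], [0.0, -0.001, -1.0]]
ft_force: [-0.3, 0.7, -0.5]
grip_width: 0.0001
gripper_force: 0.0
```

```bash
python3 st.py; python3 -c "
from h import *
grab('wrist','w3')"
```

```text
t 8.0 pos [ 0.6586 -0.1528  0.1897] yaw 15.54474584599746 F tool [ 0.7 -0.1  0.5]
TCP-axis in tool xy mm [-187.7   80.2] 0.017
to (.659,-.150) tool mm [ 2.4  1.2 -0.3]
```

View pics/w3.png

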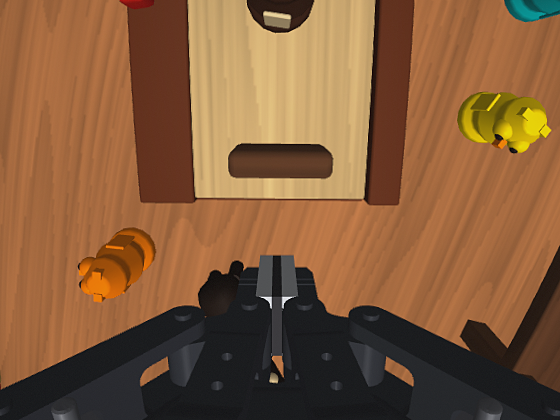

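The handle's top is at (280,160) with its rear edge at v≈178. The lid's rear end is at (280,199) and the tapir's back at (220,290), behind the chest.

Run:
```python
from h import *
im=load('w3'); s=im['s']; R=np.array(s['tool_rot'])
for n,u,v,z in [('handle rear',280,177,.105),('hL',229,165,.105),('hR',332,165,.105),('lid rear',280,198,.058),('bird foot rear?',280,30,None),('tapir head',235,268,.06),('tapir',215,300,.06)]:
    w=pt(im,u,v,z=z); print(n,np.round(w,4),'from TCP, tool mm',np.round(R.T@(w-s['position'])*1e3,1), 'depth z',round(pt(im,u,v)[2],3))
```

```text
handle rear [ 0.6529 -0.1269  0.105 ] from TCP, tool mm [26.5  1.5 84.7] depth z 0.102
hL [ 0.6236 -0.128   0.105 ] from TCP, tool mm [ 33.3 -27.   84.8] depth z 0.101
hR [ 0.6789 -0.1126  0.105 ] from TCP, tool mm [33.3 30.5 84.7] depth z 0.1
lid rear [ 0.6598 -0.1498  0.058 ] from TCP, tool mm [  2.5   2.  131.7] depth z 0.056
bird foot rear? [ 0.6303 -0.0453  0.0656] from TCP, tool mm [111.2   1.7 124.2] depth z 0.066
tapir head [ 0.6421 -0.209   0.06  ] from TCP, tool mm [-49.8 -30.8 129.7] depth z 0.016
tapir [ 0.6338 -0.2389  0.06  ] from TCP, tool mm [-76.3 -46.9 129.7] depth z 0.057
```

>>> move_arm([
  [[0, 0.03, 0.5], [0, 0, 0]],
  [[0, 0, 0.5], [0, 0, 0]],
  [[0, 0, 0.5], [0, 0, 0]],
  [[0, 0, 0.34], [0, 0, 0]],
  [[0, 0, 0.2], [0, 0, 0]],
  [[0.08, 0, 0], [0, 0, 0]],
  [[0.08, 0, 0], [0, 0, 0]],
  [[0.06, 0, 0], [0, 0, 0]],
  [[0.03, 0, 0], [0, 0, 0]],
  [[0.02, 0, 0], [0, 0, 0]],
  [[0.02, 0, 0], [0, 0, 0]],
  [[0.02, 0, 0], [0, 0, 0]],
  [[0.02, 0, 0], [0, 0, 0]],
  [[0.02, 0, 0], [0, 0, 0]],
  [[0.02, 0, 0], [0, 0, 0]],
  [[0.02, 0, 0], [0, 0, 0]],
])

```text
time_s: 9.65
position: [0.6551, -0.1339, 0.0884]
tool_rot: [[-0.266, 0.964, 0.0], [0.964, 0.266, -0.0], [-0.0, 0.0, -1.0]]
ft_force: [1.2, -2.8, 1.4]
grip_width: -0.0001
gripper_force: 1.0
```

```bash
python3 st.py
```

```text
t 9.65 pos [ 0.6551 -0.1339  0.0884] yaw 15.429819495011811 F tool [-3.1  0.4 -1.4]
TCP-axis in tool xy mm [-168.4   82.3] 0.017
to (.659,-.150) tool mm [ -16.8   -0.5 -101.6]
```

>>> move_arm([
  [[0.024, 0, 0], [0, 0, 0]],
  [[0.03, 0, 0], [0, 0, 0]],
  [[0.04, 0, 0], [0, 0, 0]],
  [[0.05, 0, 0], [0, 0, 0]],
  [[0.06, 0, 0], [0, 0, 0]],
  [[0.07, 0, 0], [0, 0, 0]],
  [[0.08, 0, 0], [0, 0, 0]],
  [[0.08, 0, 0], [0, 0, 0]],
  [[0.08, 0, 0], [0, 0, 0]],
  [[0.08, 0, 0], [0, 0, 0]],
  [[0.08, 0, 0], [0, 0, 0]],
  [[0.08, 0, 0], [0, 0, 0]],
  [[0.08, 0, 0], [0, 0, 0]],
  [[0.08, 0, 0], [0, 0, 0]],
  [[0.08, 0, 0], [0, 0, 0]],
  [[0.07, 0, 0], [0, 0, 0]],
  [[0.06, 0, 0], [0, 0, 0]],
  [[0.05, 0, 0], [0, 0, 0]],
  [[0.04, 0, 0], [0, 0, 0]],
  [[0.03, 0, 0], [0, 0, 0]],
])

```text
time_s: 11.65
position: [0.6385, -0.0737, 0.0884]
tool_rot: [[-0.266, 0.964, 0.0], [0.964, 0.266, -0.0], [-0.0, -0.0, -1.0]]
ft_force: [1.1, -1.2, 0.6]
grip_width: 0.0001
gripper_force: 1.1
```

```bash
python3 st.py;python3 -c "
from h import *
grab('side','s2')"
```

```text
t 11.65 pos [ 0.6385 -0.0737  0.0884] yaw 15.441125281662043 F tool [-1.4  0.7 -0.6]
TCP-axis in tool xy mm [-105.9   82.2] 0.017
to (.659,-.150) tool mm [ -79.2   -0.5 -101.6]
```

View pics/s2.png

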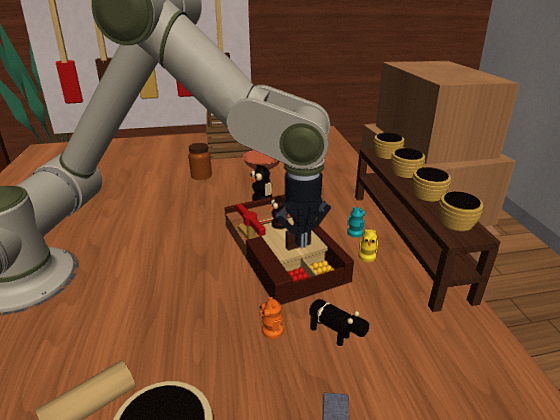

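The lid is about half open with the beads showing, and the owl is standing at (278,207). I continue pushing.

>>> move_arm([
  [[0.03, 0, 0], [0, 0, 0]],
  [[0.04, 0, 0], [0, 0, 0]],
  [[0.05, 0, 0], [0, 0, 0]],
  [[0.06, 0, 0], [0, 0, 0]],
  [[0.07, 0, 0], [0, 0, 0]],
  [[0.08, 0, 0], [0, 0, 0]],
  [[0.08, 0, 0], [0, 0, 0]],
  [[0.08, 0, 0], [0, 0, 0]],
  [[0.08, 0, 0], [0, 0, 0]],
  [[0.08, 0, 0], [0, 0, 0]],
  [[0.08, 0, 0], [0, 0, 0]],
  [[0.08, 0, 0], [0, 0, 0]],
  [[0.08, 0, 0], [0, 0, 0]],
  [[0.08, 0, 0], [0, 0, 0]],
  [[0.07, 0, 0], [0, 0, 0]],
  [[0.06, 0, 0], [0, 0, 0]],
  [[0.05, 0, 0], [0, 0, 0]],
  [[0.04, 0, 0], [0, 0, 0]],
  [[0.03, 0, 0], [0, 0, 0]],
  [[0.02, 0, 0], [0, 0, 0]],
])

```text
time_s: 13.7
position: [0.6219, -0.014, 0.0883]
tool_rot: [[-0.266, 0.964, -0.0], [0.964, 0.266, 0.0], [0.0, -0.0, -1.0]]
ft_force: [2.4, -0.7, 0.1]
grip_width: 0.0002
gripper_force: 1.0
```

>>> move_arm([
  [[0.02, 0, 0], [0, 0, 0]],
  [[0.02, 0, 0], [0, 0, 0]],
  [[0.02, 0, 0], [0, 0, 0]],
])

```text
time_s: 14.0
position: [0.6214, -0.0117, 0.0884]
tool_rot: [[-0.266, 0.964, 0.0], [0.964, 0.266, -0.001], [-0.001, 0.0, -1.0]]
ft_force: [3.4, -7.4, -0.1]
grip_width: 0.0004
gripper_force: 4.1
```

```bash
python3 st.py
```

```text
t 14.0 pos [ 0.6214 -0.0117  0.0884] yaw 15.440411303386883 F tool [-8.   1.3  0.1]
TCP-axis in tool xy mm [-41.6  82.2] 0.017
to (.659,-.150) tool mm [-143.7   -0.5 -101.4]
```

Force is rising, so the lid is reaching its stop. I push a touch more.

>>> move_arm([
  [[0.02, 0, 0], [0, 0, 0]],
  [[0.02, 0, 0], [0, 0, 0]],
  [[0, 0, 0], [0, 0, 0]],
])

```text
time_s: 14.3
position: [0.6214, -0.0116, 0.0884]
tool_rot: [[-0.265, 0.964, 0.002], [0.964, 0.265, -0.004], [-0.004, 0.001, -1.0]]
ft_force: [4.4, -13.7, -1.8]
grip_width: -0.0001
gripper_force: 6.8
```

```bash
python3 st.py
```

```text
t 14.3 pos [ 0.6214 -0.0116  0.0884] yaw 15.396660758496564 F tool [-14.3   0.6   1.9]
TCP-axis in tool xy mm [-41.5  82.3] 0.017
to (.659,-.150) tool mm [-144.    -0.3 -100.9]
```

The lid is at its stop: force is up with no further movement. I back away and lift.

>>> move_arm([
  [[-0.1, 0, 0], [0, 0, 0]],
  [[-0.2, 0, 0], [0, 0, 0]],
  [[-0.2, 0, 0], [0, 0, 0]],
  [[0, 0, -0.5], [0, 0, 0]],
  [[0, 0, -0.6], [0, 0, 0]],
  [[0, 0, -0.6], [0, 0, 0]],
  [[-0.5, 0, -0.6], [0, 0, 0]],
  [[-0.6, 0, 0], [0, 0, 0]],
  [[-0.6, 0, 0], [0, 0, 0]],
  [[0, 0, 0], [0, 0, 0]],
  [[0, 0, 0], [0, 0, 0]],
])

```text
time_s: 15.4
position: [0.6497, -0.1159, 0.2028]
tool_rot: [[-0.265, 0.964, -0.001], [0.964, 0.265, 0.001], [0.001, -0.001, -1.0]]
ft_force: [0.6, 0.7, 0.5]
grip_width: -0.0003
gripper_force: 0.0
```

```bash
python3 - <<'E'
from h import *
grab('side','s3'); grab('scene','c3')
a=cv2.imread('pics/side0.png')[150:350,200:400]; b=cv2.imread('pics/s3.png')[150:350,200:400]
cv2.imwrite('pics/end.png',np.hstack([cv2.resize(x,(400,400),interpolation=2) for x in(a,b)]))
E
python3 st.py
```

```text
t 15.5 pos [ 0.6497 -0.1146  0.2032] yaw 15.474129819813298 F tool [ 0.2 -1.  -0.7]
TCP-axis in tool xy mm [-148.4   82.1] 0.017
to (.659,-.150) tool mm [-36.8  -0.5  13.1]
```

View pics/end.png

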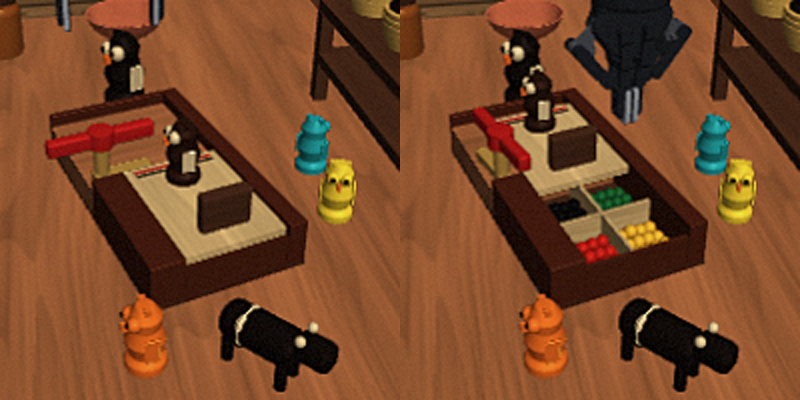

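The before/after picture shows the lid fully open with all four bead wells showing. The bar lies along the chest (right panel, 500,140), the owl is upright at (540,100), and the bystanders have not moved.

```bash
python3 -c "
from rig import env
print(env.close_job())"
```

```text
the job is handed in; nothing more can be done
None
```

I broke the latch loose and swung it to its stop, then pushed the lid open to its stop. The little owl is still standing on it, the black owl and tapir have not moved, and I handed the job in at about 15.5 s.

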